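Wedge the gear housing's cover off evenly

ROBOT

A 7-joint arm with a two-finger parallel gripper is mounted at the origin on the work surface. World frame = base frame: x ahead of the robot, y to its left, z up, the work surface at z = 0. Lengths are in m, angles in rad, forces in N, time in s.
With the tool pointing down it reaches from about 0.425 to 0.925 m from the base axis. Payload 6.8 kg.
Tool frame: the origin (TCP) lies at the very end of the fingers, on their centre line; the grasp point (between the pads) lies 19 mm behind it; z points along the fingers, y is the line along which they close (so a half turn about z gives the same grasp; the last joint's range is limited). The gripper opens to 85 mm and grips with 20 to 120 N. Pads are 22 mm wide; open, the fingers measure 114 mm over their backs; the gripper's body (76 mm by 85 mm) begins 54 mm behind the grasp point. The pads swing forward as they close: fully open they stand 13 mm farther back than shut.
Start: joints at [1.145, 0.477, 0.022, 1.555, -0.011, 1.109, -0.083], TCP at [0.211, -0.641, 0.197] pointing down, gripper open.
Joint ranges: [-2.96, 2.96], [-0.34, 2.1], [-1.41, 1.46], [0.24, 2.44], [-1.37, 4.51], [0.17, 1.92], [-2.96, 2.96]. Speed limits (rad/s): [2.39, 2.39, 3.14, 3.14, 3.14, 3.14, 3.14].

INTERFACE

Orientations are given as a unit quaternion [w, x, y, z].
In Python, from station import bot gives the robot as it stands. The module is installed in compiled form; this text tells all that it offers.
- The arm moves only by the shell command python3 -m jog 'ROWS' [OPENING] [FORCE]. ROWS is JSON, a list of rows, each a list of 4 numbers: the shift along the tool's x, y, z in cm, then the turn about the tool's z in rad. In form: [[x, y, z, spin], ...]. A call has 1 to 20 rows; each row is the pose to reach, as a shift and turn from the pose commanded when the call began, along the tool's axes at that moment; what a row does not reach only later rows make up. A row lasts 1/12 s, in which the tool goes at most 41.7 mm and 7.16 degrees, less where a joint would pass 70% of its speed; a pose out of reach is approached as far as the arm can. A call with a gripper value outside its range is refused whole. OPENING is the closure, from -1 (fully open) to 1 (shut), set as the call begins (- or left out, the last holds). The fingers move at their own pace and stop on an object; FORCE is the grip in N (left out, the last holds). Time passes only in rows, so rows that repeat a pose let the fingers close. It gives the time, the measured TCP pose, the force, the opening and the grip force at its end, in the units of the state.
- bot.get_obs(): the state, without advancing time (a new reading comes with each control period).
- bot.read_camera(name): name is "scene" or "top" or "wrist"; returns a dict with "pixels" (480x640x3 uint8, red, green, blue), "depth" (480x640 float32, m along the optical axis (not along the pixel's ray), 0 where there is no reading), "fovy" (degrees; the focal length in pixels is half the picture's height over the tangent of half this angle, whatever the lens; pixels are square), "cx", "cy" (the principal point, pixels), "pose" (4x4, takes a point from camera to world coordinates). Camera axes: x right, y down, z forward; pixel columns grow to the right and rows downward; lengths in m; the calibration is good to about 2 mm. The wrist camera is an equidistant fisheye: a pixel r from the principal point sees the ray r / f radians off the axis. A picture is of the moment at which its call begins.
- bot.hand_in(): hands the job in; it is judged then, once.
The state is a dict: "t": time; "q": joint angles; "joint_vel": joint speeds; "joint_torque": joint torques, N m; "eef_pos": TCP position; "tool_rot": TCP orientation; "contact_force": force on the tool from outside, world axes, zero at the start; "torque": the same for the moment, N m; "gripper_width": opening from 0.0 (shut) to 1.0 (fully open); "grasp_force": force on a finger pad.
Only numpy, scipy, OpenCV 4.12 (cv2) and the standard library are available. Lean on these libraries where they do the work, as an engineer would, in place of code of your own. Each camera call takes 0.05 s, during which the arm holds its last target. There are 200 camera calls.

TASK

Take the orange-handled wedge out of its stand and use it to press the blue cover half away from the green housing half: push the blade down into the pry slot at one end of the seam, then the other, a little each time, so that neither end ever gets more than about 4 mm ahead of the other. Stop when both ends stand at least 10 mm open and within 3 mm of each other, then put the wedge back upright in the stand, fully home, and let go. Open the cover only with the wedge, never with the gripper, and leave the bottle, the bin and the two pipe fittings where they stand.

Things in the scene. Friction and masses are not known exactly. Their poses are not given: they have to be found in the camera images.
- housing: green half of a gear housing on a dark steel plate (175 x 205 x 12 mm), immovable. Origin: under the plate, below the middle of the closed seam. z up; y along the seam (+y is the 'left' end). Green half on +x: x = 0 to 52 mm, y = -95 to 95 mm, top at z = 80 mm; yellow stop behind it. The seam is the upright plane x = 0 and opens towards -x only.
- cover: blue half, mirror image of the green one on the -x side of the seam, top at z = 80 mm. Stiff press fit, sliding level: about 5 N of push off the green half at a pry slot moves that end, the other stays; it stays where left. Edges give under load: an end opens about 1 mm less than the blade's thickness calls for. Origin and axes coincide with the housing's when closed.
- slot_left (a point): on the housing, top (z = 80 mm) of the +y end's pry slot: x = 0, y = 70 mm. Slots run from y = 52 mm to the open end at 95 mm, 68 mm deep, 7 mm wide when closed (3.5 mm recess in each half) plus that end's opening. Their top 6 mm flare at 45 degrees to 19 mm width; the blade bears on the flare's lower edges, z = 74 mm.
- slot_right (a point): the same at the -y end (housing x = 0, y = -70 mm); both points are fixed to the housing
- left_end (a joint): opening of the +y end, as an angle in rad: 140 mm times it is the opening in mm at slot_left (0 = closed, 10 mm = 0.0714, stop at 0.115). Starts between 0 and 2 mm open.
- right_end (a joint): opening of the -y end at slot_right, in the same measure. Starts between 0 and 2 mm open.
- wedge: 122 mm hand wedge, 0.25 kg, blade down. Origin: middle of the blade's tip, z up the handle. Steel blade 56 mm long, 22 wide (y), thickness (x) growing evenly, both flanks alike, from 3 mm at the tip to 22.7 at the top. Black flange 42 x 36 at z = 56 to 62, orange handle 22 (x) x 30 (y) at z = 62 to 122: grip it from above, tips just over the flange. x must lie across the seam.
- stand: grey block 90 (x) x 80 (y) x 70 (z) mm, immovable, with an upright through slot 28 (x) x 30 (y) mm in the middle. Origin: centre of the underside. The wedge hangs in it blade down with its flange on the top, so its origin is 14 mm above the stand's, thickness along the stand's x.
- bottle: bystander: white bottle, radius 30 mm, 165 mm tall, stands behind the green half. Origin under its centre
- bin: bystander: blue open bin 110 (x) x 90 (y) x 60 mm on the other side of the housing than the stand. Origin under its centre
- fitting_brass: bystander: upright brass pipe fitting, radius 20 mm, 130 mm tall, near the +y end of the housing. Origin under its centre
- fitting_steel: bystander: the same in steel near the -y end
Things that resemble listed ones, but are neither listed nor needed, are in the scene too. Leave any pink or purple look-alike of the wedge alone. Leave any red look-alike of the stand alone.

How it is judged:
On the way, in this order (a step that is already met when the one before it is completed fails the run):
1. the wedge is drawn out of its stand (z of wedge in the frame of stand above 0.08 m), for 0.1 s.
2. the wedge, bearing on the cover, has opened one end by more than 3 mm (contact force between wedge and cover above 0.5 N and value of joint any of left_end, right_end above 0.0215 rad), for 0.1 s.
3. both ends stand open by 9.5 mm or more (value of joint each of left_end, right_end above 0.068 rad), for 0.2 s.
At the end, for the whole second after the job is handed in: Both ends of the cover stand open by at least 9.5 mm (joint 0.068 rad) and within 3.5 mm of each other (0.025 rad askew), and the wedge is at rest upright in the stand's slot, within 10 mm of its middle and 4 mm of its seated height (all of step 3 and angle between the y axis of cover and the y axis of housing, either way round below 0.025 rad and horizontal distance between wedge and stand below 0.01 m and z of wedge in the frame of stand between 0.01 and 0.018 m and angle between wedge's own z axis and vertical below 0.1 rad and linear speed of wedge below 0.02 m/s); the robot touches nothing.
It fails at once if one end of the cover gets more than 5.5 mm ahead of the other (cocked) (angle between the y axis of cover and the y axis of housing, either way round above 0.0393 rad).
It fails at once if the gripper pushes on the cover (contact force between any of the fingers, the arm and cover above 2 N).
It fails at once if a bystander is shifted by more than 25 mm or tipped (distance of any of bottle, bin, fitting_brass, fitting_steel from where it was at the start of the episode above 0.025 m or angle between any of bottle, fitting_brass, fitting_steel's own z axis and vertical above 0.3 rad).
It also fails if it takes over 72 s, if anything falls off the work surface, if the arm or the gripper's body presses on something with over 40 N, if the wrist force passes 120 N, or if a joint passes its speed limit or range.

## Working session

There is one attempt and no reset: what is moved stays moved. The work goes in short steps, Python scripts to look and compute and a shell command to move; the robot and the scene stay as the last step left them, time stands still between calls to the robot, and variables do not carry over. Pictures are saved under pics/ and viewed, at most 10 in all, crops included, and the job is handed in when it is done.

```bash
mkdir -p pics; cat > h.py <<'E'
import numpy as np,cv2
from station import bot
def cloud(c):
    f=240/np.tan(np.radians(c["fovy"])/2)
    v,u=np.mgrid[0:480,0:640]; d=c["depth"]
    P=np.stack([(u-c["cx"])/f*d,(v-c["cy"])/f*d,d],-1)
    T=np.array(c["pose"]); W=P@T[:3,:3].T+T[:3,3]; W[d<=0]=np.nan
    return W
def save(c,n): cv2.imwrite("pics/"+n,c["pixels"][:,:,::-1])
E
python3 - <<'E'
from h import *
o=bot.get_obs(); print({k:np.round(v,3) for k,v in o.items()})
for n in("scene","top"):
    c=bot.read_camera(n); save(c,n+"0.png"); np.savez(n+"0.npz",**c); print(n,c["fovy"],c["cx"],c["cy"],np.round(c["pose"],3))
E
```

```text
{'t': np.float64(0.0), 'q': array([ 1.145,  0.478,  0.022,  1.556, -0.012,  1.109, -0.083]), 'joint_vel': array([-0.   ,  0.001,  0.001, -0.   ,  0.   , -0.001, -0.   ]), 'joint_torque': array([-0.0000e+00, -5.9645e+01,  1.6080e+00, -2.8119e+01,  1.3000e-02,
        9.0000e-03,  0.0000e+00]), 'eef_pos': array([ 0.211, -0.641,  0.196]), 'tool_rot': array([-0.001,  0.987,  0.158, -0.   ]), 'contact_force': array([-0.634,  0.133, -0.613]), 'torque': array([ 0.003,  0.007, -0.009]), 'grasp_force': np.float64(0.0), 'gripper_width': np.float64(1.0)}
scene 56.61540035434963 320.08153181664716 241.17832175516202 [[-0.895  0.361 -0.264  0.733]
 [ 0.447  0.713 -0.54   0.505]
 [-0.006 -0.601 -0.799  0.747]
 [ 0.     0.     0.     1.   ]]
top 51.65043715249681 323.0475110270932 245.33032932468936 [[ 0.024 -0.981  0.191  0.262]
 [-1.    -0.023  0.009  0.033]
 [-0.004 -0.191 -0.982  1.26 ]
 [ 0.     0.     0.     1.   ]]
```

View pics/scene0.png

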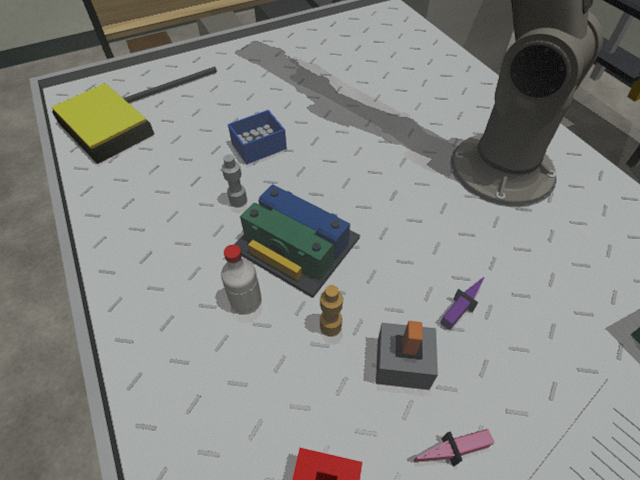

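View pics/top0.png

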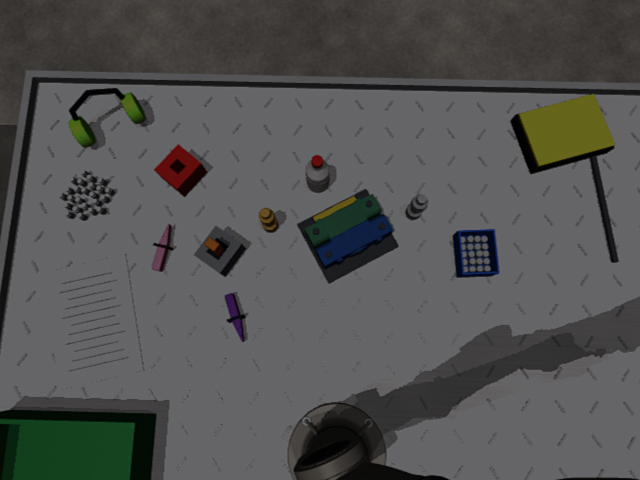

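Scene: housing at about (300,235), grey stand with the orange handle at (407,350). Top: housing (350,232), stand (222,250), brass fitting (268,219), steel fitting (417,206), bottle (318,172), bin (476,253). The purple and pink wedges and the red stand are decoys.

```bash
cat > m.py <<'E'
from h import *
def rect(p,name):
    r=cv2.minAreaRect((p[:,:2]*1000).astype(np.float32)); print(name,len(p),"ctr",np.round(r[0],1),"size",np.round(r[1],1),"ang",round(r[2],1),"z",np.round(np.nanpercentile(p[:,2],[5,50,95])*1000,1))
    return r
for n in("scene","top"):
    c=dict(np.load(n+"0.npz")); W=cloud(c); print(n)
    hsv=cv2.cvtColor(c["pixels"],cv2.COLOR_RGB2HSV).astype(int); H,S,V=hsv[...,0],hsv[...,1],hsv[...,2]
    x,y,z=W[...,0],W[...,1],W[...,2]
    reg=(x>.25)&(x<1)&(y>-.5)&(y<.6)
    near=(abs(y)<.2)&reg
    def big(m,k=1):
        m=(m).astype(np.uint8); nn,l,s,ce=cv2.connectedComponentsWithStats(m); i=1+np.argmax(s[1:,4]); return W[l==i]
    for name,m in dict(green=(H>45)&(H<95)&(S>90)&near&(abs(z-.08)<.006),blue=(H>100)&(H<125)&(S>110)&near&(abs(z-.08)<.006),
        both=(H>45)&(H<125)&(S>90)&near&(abs(z-.08)<.006),
        orange=(H<14)&(S>140)&(y>.1)&(y<.4)&(z>.115)&(x<.75),orangeall=(H<14)&(S>140)&(y>.1)&(y<.4)&(z>.075)&(x<.75),
        standtop=(S<60)&(y>.1)&(y<.4)&(abs(z-.07)<.006)&reg&(V>20), plate=(abs(z-.012)<.004)&near&(V<90)).items():
        try: rect(big(m),name)
        except Exception as e: print(name,e)
    for name,(u,v) in dict(top=dict(brass=(268,219),steel=(417,206),bottle=(318,162),bin=(476,253)),scene=dict(brass=(332,293),steel=(229,160),bottle=(233,255),bin=(257,135)))[n].items(): print(name,np.round(W[v,u],3))
E
python3 m.py
```

```text
scene
green 1480 ctr [556.6  -3.7] size [ 57.1 187.9] ang 27.2 z [76.2 78.2 80.1]
blue 1678 ctr [509.4 -30.1] size [ 54.3 188.9] ang 30.7 z [75.8 78.  80. ]
both 3205 ctr [534.  -15.8] size [113.4 189.8] ang 29.7 z [76.  78.1 80.1]
orange 228 ctr [478.3 302.6] size [28.8 19.8] ang 56.6 z [131.8 133.9 135.9]
orangeall 228 ctr [478.3 302.6] size [28.8 19.8] ang 56.6 z [131.8 133.9 135.9]
standtop 2175 ctr [477.2 302.9] size [82.1 90.3] ang 56.7 z [66.1 68.3 74. ]
plate 1190 ctr [534.2 -15.4] size [174.7 205.3] ang 29.3 z [ 8.4 10.2 13.6]
brass [0.558 0.188 0.128]
steel [ 0.6   -0.182  0.126]
bottle [0.677 0.071 0.162]
bin [ 0.489 -0.341  0.03 ]
top
green 1437 ctr [559.3  -3.3] size [ 57.3 188.9] ang 29.8 z [75.4 79.1 82.9]
blue 1505 ctr [509.  -31.5] size [ 59.4 188.7] ang 29.2 z [75.4 79.  82.7]
both 2951 ctr [533.9 -18. ] size [116.6 189.7] ang 29.5 z [75.4 79.  82.8]
orange 98 ctr [478.6 301.2] size [31.  21.9] ang 57.2 z [118.2 134.  138.5]
orangeall 143 ctr [480.2 301. ] size [32.4 24.8] ang 57.1 z [ 82.9 131.1 138.3]
standtop 868 ctr [479.1 301.5] size [81.4 90.1] ang 56.9 z [65.5 69.1 73.1]
plate 912 ctr [475.8 -51.3] size [ 41.6 205. ] ang 29.1 z [ 8.4 11.2 14.7]
brass [0.547 0.177 0.109]
steel [ 0.589 -0.18   0.105]
bottle [0.674 0.06  0.161]
bin [ 0.49  -0.34   0.033]
```

```bash
cat >> h.py <<'E'
HO=np.array([534.0,-16.0])/1000; HY=np.radians(29.4)   # housing origin, yaw
ST=np.array([478.4,302.2])/1000; SY=np.radians(-33.1)  # stand
def hw(x,y): # housing mm -> world m
    c,s=np.cos(HY),np.sin(HY); return HO+np.array([c*x-s*y,s*x+c*y])/1000
def go(pts,yaw=None):
    """print shifts in tool cm for world pts (m), spin to put tool y at yaw (mod pi)"""
    from scipy.spatial.transform import Rotation as Ro
    o=bot.get_obs(); R=Ro.from_quat(np.roll(o["tool_rot"],-1)).as_matrix(); p=o["eef_pos"]
    ty=np.arctan2(R[1,1],R[0,1]); print("t",round(float(o["t"]),2),"tcp",np.round(p,4),"tool y deg",round(np.degrees(ty),2),"F",np.round(o["contact_force"],1),"w",round(float(o["gripper_width"]),3),"g",round(float(o["grasp_force"]),1),"tilt",np.round(R[:2,2],4),"q7",round(float(o["q"][6]),2),"x5",end="\n")
    for q in pts: print(np.round(R.T@(np.array(q)-p)*100,2))
    if yaw is not None: d=(yaw-ty+np.pi/2)%np.pi-np.pi/2; print("spin",round(-d,3))
E
python3 -c "
from h import *
go([[.45,-.30,.25],[.478,0,.25],[*ST,.22],[*ST,.082]],SY)"
```

```text
t 0.1 tcp [ 0.2107 -0.6406  0.196 ] tool y deg -71.79 F [-0.5 -0.3 -0.3] w 1.004 g 0.0 tilt [-0.0006  0.0015] q7 -0.08 x5
[ 33.37 -24.89  -5.37]
[ 45.41 -52.51  -5.32]
[ 54.89 -81.2   -2.28]
[ 54.89 -81.18  11.52]
spin -0.675
```

```bash
python3 -m jog '[[33.4,-24.9,-5.4,-0.2],[33.4,-24.9,-5.4,-0.3],[33.4,-24.9,-5.4,-0.4],[33.4,-24.9,-5.4,-0.5],[33.4,-24.9,-5.4,-0.675],[33.4,-24.9,-5.4,-0.675],[33.4,-24.9,-5.4,-0.675],[33.4,-24.9,-5.4,-0.675],[33.4,-24.9,-5.4,-0.675],[33.4,-24.9,-5.4,-0.675],[45.4,-52.5,-5.3,-0.675],[45.4,-52.5,-5.3,-0.675],[45.4,-52.5,-5.3,-0.675],[45.4,-52.5,-5.3,-0.675],[45.4,-52.5,-5.3,-0.675],[45.4,-52.5,-5.3,-0.675],[45.4,-52.5,-5.3,-0.675],[45.4,-52.5,-5.3,-0.675]]' -1 60
python3 -c "
from h import *
go([[*ST,.22],[*ST,.082]],SY)"
```

```text
t: 1.6
eef_pos: [0.4779, 0.0066, 0.2501]
tool_rot: [-0.001, 0.877, 0.48, 0.001]
contact_force: [-0.0, 0.1, -0.1]
gripper_width: 0.997
grasp_force: 0.0
t 1.6 tcp [0.4779 0.0066 0.2501] tool y deg -32.65 F [-0.   0.1 -0.1] w 0.997 g 0.0 tilt [0.0007 0.0024] q7 -0.79 x5
[ 24.91 -15.91   3.08]
[ 24.88 -15.9   16.88]
spin 0.008
```

```bash
python3 -m jog '[[24.9,-15.9,3,0.008],[24.9,-15.9,3,0.008],[24.9,-15.9,3,0.008],[24.9,-15.9,3,0.008],[24.9,-15.9,3,0.008],[24.9,-15.9,3,0.008],[24.9,-15.9,3,0.008],[24.9,-15.9,3,0.008],[24.9,-15.9,3,0.008],[24.9,-15.9,3,0.008]]'
python3 -c "
from h import *
go([[*ST,.22],[*ST,.082]],SY)
c=bot.read_camera('wrist');save(c,'w1.png')"
```

```text
t: 2.43
eef_pos: [0.4808, 0.2941, 0.2192]
tool_rot: [0.0, 0.881, 0.473, -0.001]
contact_force: [-0.3, 0.0, -0.7]
gripper_width: 0.999
grasp_force: 0.0
t 2.43 tcp [0.4808 0.2941 0.2192] tool y deg -33.54 F [-0.3  0.  -0.7] w 0.999 g 0.0 tilt [-0.001  -0.0012] q7 -1.46 x5
[ 0.54 -0.65 -0.08]
[ 0.56 -0.64 13.72]
spin -0.008
```

View pics/w1.png

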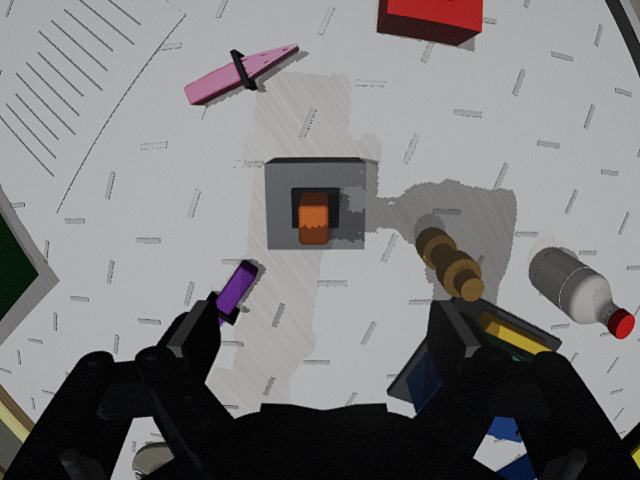

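The wrist view shows the handle at (314,220) between the fingers and square to them, with the stand at (316,204).

```bash
python3 -m jog '[[0,0,1,0],[0,0,4,0],[0,0,6,0],[0,0,6,0],[0,0,6,0],[0,0,6,0]]'
python3 -c "
from h import *
go([[*ST,.082]],SY)"
```

```text
t: 2.98
eef_pos: [0.4818, 0.2943, 0.1608]
tool_rot: [0.0, 0.882, 0.472, 0.001]
contact_force: [-0.1, 0.3, 0.1]
gripper_width: 0.997
grasp_force: 0.0
t 2.98 tcp [0.4818 0.2943 0.1608] tool y deg -33.66 F [-0.1  0.3  0.1] w 0.997 g 0.0 tilt [0.0011 0.0004] q7 -1.51 x5
[ 0.46 -0.73  7.88]
spin -0.01
```

```bash
python3 -m jog '[[0.46,-0.73,0,-0.01],[0.46,-0.73,2,-0.01],[0.46,-0.73,5,-0.01],[0.46,-0.73,7.9,-0.01],[0.46,-0.73,7.9,-0.01],[0.46,-0.73,7.9,-0.01],[0.46,-0.73,7.9,-0.01]]'
python3 -c "
from h import *
go([[*ST,.082]],SY)"
```

```text
t: 3.57
eef_pos: [0.4784, 0.3041, 0.0828]
tool_rot: [-0.0, 0.879, 0.477, 0.001]
contact_force: [-0.4, 0.6, 0.8]
gripper_width: 0.998
grasp_force: 0.0
t 3.57 tcp [0.4784 0.3041 0.0828] tool y deg -32.97 F [-0.4  0.6  0.8] w 0.998 g 0.0 tilt [0.0021 0.0018] q7 -1.58 x5
[-0.16  0.1   0.08]
spin 0.002
```

```bash
python3 -m jog '[[-0.1,0.1,0,0],[-0.1,0.1,0,0],[-0.1,0.1,0,0],[-0.1,0.1,0,0],[-0.1,0.1,0,0],[-0.1,0.1,0,0],[-0.1,0.1,0,0],[-0.1,0.1,0,0],[-0.1,0.1,0,0],[-0.1,0.1,0,0]]' 1 90
python3 -c "
from h import *
go([[*ST,.082]],SY)"
```

```text
t: 4.4
eef_pos: [0.4779, 0.3016, 0.0814]
tool_rot: [0.0, 0.879, 0.477, 0.0]
contact_force: [-2.0, -1.0, 5.5]
gripper_width: 0.237
grasp_force: 88.4
t 4.4 tcp [0.4779 0.3016 0.0814] tool y deg -33.0 F [-2.  -1.   5.5] w 0.237 g 88.4 tilt [0.0005 0.0003] q7 -1.58 x5
[ 0.08  0.01 -0.06]
spin 0.002
```

```bash
python3 -m jog '[[0,0,-1,0],[0,0,-3,0],[0,0,-6,0],[0,0,-9,0],[0,0,-11,0],[0,0,-11,0],[0,0,-11,0],[0,0,-11,0]]'
python3 -c "
from h import *
go([[*hw(0,70),.185],[*hw(0,70),.165]],HY)
c=bot.read_camera('scene');save(c,'s2.png')"
```

```text
t: 5.07
eef_pos: [0.4771, 0.3003, 0.1895]
tool_rot: [0.0, 0.879, 0.477, -0.001]
contact_force: [0.0, -0.1, -2.8]
gripper_width: 0.236
grasp_force: 88.8
t 5.07 tcp [0.4771 0.3003 0.1895] tool y deg -33.02 F [ 0.  -0.1 -2.8] w 0.236 g 88.8 tilt [-0.0017 -0.0016] q7 -1.49 x5
[-20.17  15.8    0.48]
[-20.17  15.8    2.48]
spin -1.089
```

View pics/s2.png

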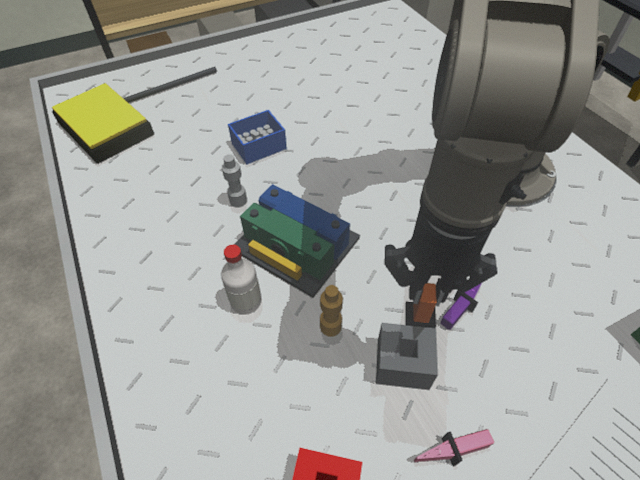

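The wedge hangs in the gripper at (425,300), clear of the stand slot at (408,345). Next I move over slot_left, turning as I go.

```bash
python3 -m jog '[[-20.2,15.8,0.2,-1.089],[-20.2,15.8,0.2,-1.089],[-20.2,15.8,0.2,-1.089],[-20.2,15.8,0.2,-1.089],[-20.2,15.8,0.2,-1.089],[-20.2,15.8,0.2,-1.089],[-20.2,15.8,0.2,-1.089],[-20.2,15.8,0.2,-1.089],[-20.2,15.8,0.2,-1.089],[-20.2,15.8,0.2,-1.089],[-20.2,15.8,0.2,-1.089],[-20.2,15.8,0.2,-1.089],[-20.2,15.8,0.2,-1.089],[-20.2,15.8,0.2,-1.089]]'
python3 -c "
from h import *
go([[*hw(0,70),.165]],HY)
c=bot.read_camera('wrist');save(c,'w3.png');c=bot.read_camera('scene');np.savez('s3.npz',**c)
cv2.imwrite('pics/s3.png',cv2.resize(c['pixels'][100:330,190:450,::-1],None,fx=2.5,fy=2.5))"
```

```text
t: 6.28
eef_pos: [0.5, 0.0459, 0.1884]
tool_rot: [-0.0, 0.505, 0.863, -0.0]
contact_force: [1.0, 0.3, -2.4]
gripper_width: 0.238
grasp_force: 88.8
t 6.28 tcp [0.5    0.0459 0.1884] tool y deg 29.36 F [ 1.   0.3 -2.4] w 0.238 g 88.8 tilt [-0.0007 -0.    ] q7 0.06 x5
[-0.07 -0.08  2.34]
spin -0.001
```

View pics/w3.png

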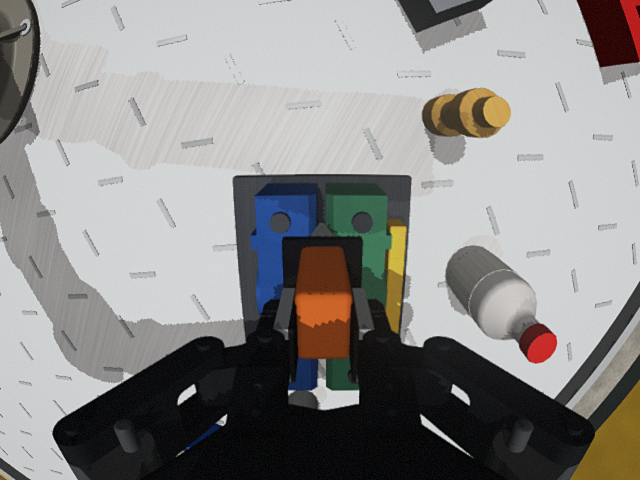

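View pics/s3.png

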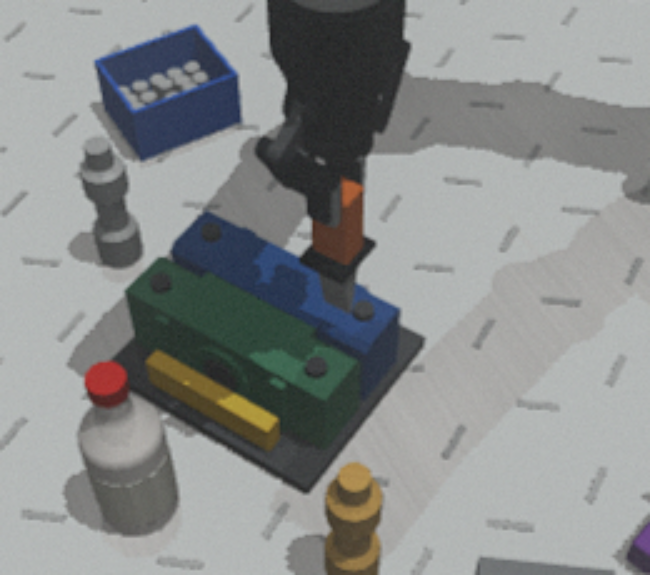

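The wrist view shows the blade tip at (321,225) in line with the seam at about x=322 and square to it. The scene crop shows the blade over the +y slot. Now I go down into the flare.

```bash
python3 -m jog '[[-0.07,-0.08,1.5,0],[-0.07,-0.08,3,0],[-0.07,-0.08,4.0,0],[-0.07,-0.08,4.7,0],[-0.07,-0.08,4.7,0],[-0.07,-0.08,4.7,0],[-0.07,-0.08,4.7,0]]'
python3 -c "
from h import *
go([[*hw(0,70),.13],[*hw(-1.75,70),.1201]],HY)"
```

```text
t: 6.97
eef_pos: [0.5005, 0.0451, 0.1424]
tool_rot: [0.0, 0.505, 0.863, 0.0]
contact_force: [0.2, -0.0, -2.4]
gripper_width: 0.238
grasp_force: 88.8
t 6.97 tcp [0.5005 0.0451 0.1424] tool y deg 29.4 F [ 0.2 -0.  -2.4] w 0.238 g 88.8 tilt [0.001  0.0002] q7 0.0 x5
[ 0.03 -0.08  1.24]
[ 0.03 -0.25  2.23]
spin -0.0
```

```bash
python3 -m jog '[[0.03,-0.08,0.4,0],[0.03,-0.08,0.8,0],[0.03,-0.08,1.2,0],[0.03,-0.08,1.2,0],[0.03,-0.08,1.2,0]]'
python3 -c "
from h import *
go([[*hw(-1.75,70),.1201]],HY)"
python3 -m jog '[[0,-0.03,0.2,0],[0,-0.06,0.4,0],[0,-0.09,0.5,0],[0,-0.09,0.5,0],[0,-0.09,0.5,0]]'
python3 -c "
from h import *
go([[*hw(-1.75,70),.1201]],HY)"
```

```text
t: 7.38
eef_pos: [0.4991, 0.0447, 0.1297]
tool_rot: [-0.0, 0.505, 0.863, 0.0]
contact_force: [-0.5, 1.1, -2.1]
gripper_width: 0.237
grasp_force: 88.8
t 7.38 tcp [0.4991 0.0447 0.1297] tool y deg 29.4 F [-0.5  1.1 -2.1] w 0.237 g 88.8 tilt [-0.0001  0.0002] q7 -0.01 x5
[-0.01 -0.12  0.96]
spin -0.0
t: 7.8
eef_pos: [0.4991, 0.0445, 0.1253]
tool_rot: [0.001, 0.505, 0.863, 0.001]
contact_force: [0.9, -0.1, 3.1]
gripper_width: 0.236
grasp_force: 89.5
t 7.8 tcp [0.4991 0.0445 0.1253] tool y deg 29.4 F [ 0.9 -0.1  3.1] w 0.236 g 89.5 tilt [0.0017 0.0004] q7 -0.02 x5
[ 0.01 -0.11  0.52]
spin 0.0
```

```bash
python3 -m jog '[[0,-0.03,0.2,0],[0,-0.07,0.4,0],[0,-0.1,0.5,0],[0,-0.1,0.5,0],[0,-0.1,0.5,0],[0,-0.1,0.5,0]]'
python3 -c "
from h import *
go([[*hw(-1.75,70),.1201]],HY)"
```

```text
t: 8.3
eef_pos: [0.4979, 0.044, 0.1198]
tool_rot: [0.0, 0.505, 0.863, 0.001]
contact_force: [4.4, 1.7, -1.3]
gripper_width: 0.234
grasp_force: 89.1
t 8.3 tcp [0.4979 0.044  0.1198] tool y deg 29.4 F [ 4.4  1.7 -1.3] w 0.234 g 89.1 tilt [0.0009 0.0006] q7 -0.02 x5
[ 0.    0.03 -0.03]
spin -0.0
```

```bash
python3 -m jog '[[0,0.05,-1,0],[0,0.1,-2.5,0],[0,0.1,-4,0],[0,0.15,-4,0],[0,0.15,-4,0],[-3.5,0.15,-4,0],[-7,0.15,-4,0],[-10.5,0.15,-4,0],[-14,0.15,-4,0],[-14,0.15,-4,0],[-14,0.15,-4,0],[-14,0.15,-4,0]]'
cat > e.py <<'E'
from h import *
import sys
def edges(c):
    f=240/np.tan(np.radians(c["fovy"])/2); v,u=np.mgrid[0:480,0:640]
    T=np.array(c["pose"]); d=np.stack([(u-c["cx"])/f,(v-c["cy"])/f,np.ones(u.shape)],-1)@T[:3,:3].T
    P=T[:3,3]+d*((.08-T[2,3])/d[...,2])[...,None]
    q=P[...,:2]-HO; cs,s=np.cos(HY),np.sin(HY); X=(cs*q[...,0]+s*q[...,1])*1000; Y=(-s*q[...,0]+cs*q[...,1])*1000
    a=c["pixels"].astype(np.float32).reshape(480,640,3)
    # rectify to 0.5 mm grid in housing frame
    gx=np.arange(-90,80,.5); gy=np.arange(-100,100,.5)
    GX,GY=np.meshgrid(gx,gy); w=np.stack([HO[0]+(cs*GX-s*GY)/1000,HO[1]+(s*GX+cs*GY)/1000,np.full(GX.shape,.08)],-1)
    p=(w-T[:3,3])@T[:3,:3]; mu=(p[...,0]/p[...,2]*f+c["cx"]).astype(np.float32); mv=(p[...,1]/p[...,2]*f+c["cy"]).astype(np.float32)
    return cv2.remap(a,mu,mv,cv2.INTER_LINEAR)
if __name__=="__main__":
    n=sys.argv[1]; out=[]
    for cam in("scene","top"):
        c0=dict(np.load(cam+"0.npz")); c1=bot.read_camera(cam); np.savez(cam+n+".npz",**c1)
        out+=[np.hstack([edges(c0),edges(c1)])]
    cv2.imwrite("pics/r%s.png"%n,np.hstack(out)[::-1,:,::-1][:, :1360] if 0 else cv2.resize(np.hstack(out)[::-1,:,::-1],(800,400)))
E
python3 e.py 1
python3 -c "
from h import *
go([[*hw(0,-70),.1424]],HY)"
```

```text
t: 9.3
eef_pos: [0.5659, -0.0772, 0.1583]
tool_rot: [-0.002, 0.505, 0.863, -0.001]
contact_force: [-0.5, -0.2, -2.5]
gripper_width: 0.235
grasp_force: 89.1
t 9.4 tcp [ 0.5662 -0.0761  0.159 ] tool y deg 29.51 F [-0.2  0.9 -2.5] w 0.237 g 89.1 tilt [-0.002   0.0005] q7 0.24 x5
[-0.19  0.14  1.66]
spin 0.002[ WARN:0@4.731] global loadsave.cpp:1063 imwrite_ Unsupported depth image for selected encoder is fallbacked to CV_8U.
```

View pics/r1.png

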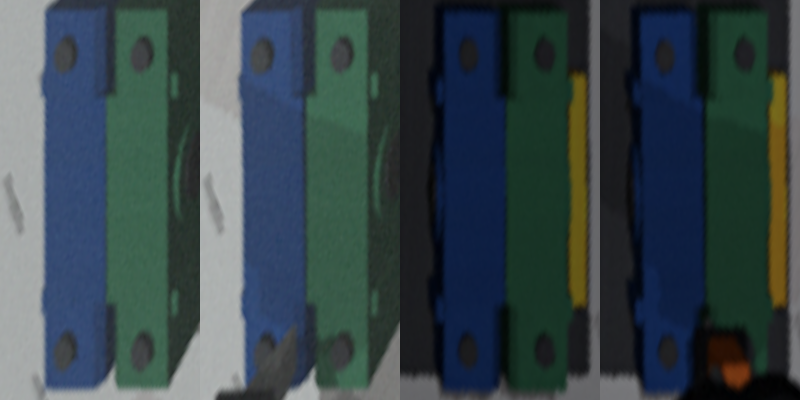

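The rectified seam view, before and after in each camera, has the blue outer edge clearly visible. I'll measure its shift against the start at sub-pixel level.

```bash
cat > o.py <<'E'
from e import *
def outer(c):
    R=cv2.GaussianBlur(edges(c),(3,3),0); s=R[...,2]-R[...,0]  # blue minus red
    gx=np.arange(-90,80,.5); gy=np.arange(-100,100,.5); r={}
    for i,y in enumerate(gy):
        if abs(y)>88 or abs(abs(y)-52)<12 : continue   # tabs
        k=s[i,20:140]; hi=np.median(s[i,95:125]); lo=np.median(s[i,10:30]); 
        j=np.where((s[i,:-1]<(hi+lo)/2)&(s[i,1:]>=(hi+lo)/2))[0]; j=j[(gx[j]<-40)]
        if len(j)and hi-lo>15: a=j[-1]; r[y]=gx[a]+.5*((hi+lo)/2-s[i,a])/(s[i,a+1]-s[i,a])
    return r
def meas(c0,c1):
    a,b=outer(c0),outer(c1); ys=np.array([y for y in a if y in b and abs(a[y]+53)<6 and abs(b[y]+58)<11])
    d=np.array([a[y]-b[y] for y in ys])
    for _ in range(4):
        p=np.polyfit(ys,d,1); res=abs(d-np.polyval(p,ys)); k=res<max(2.5*np.median(res),.4); ys,d=ys[k],d[k]
    ya=np.array(list(a)); xa=np.array(list(a.values())); k=abs(xa+53)<4; pa=np.polyfit(ya[k],xa[k],1)
    return len(ys),[round(float(ys.min()),0),round(float(ys.max()),0)],"dL,dR mm",np.round(np.polyval(p,[70,-70]),2),"sd",round(float(res.std()),2),"initial edge L,R",np.round(np.polyval(pa,[70,-70]),2)
if __name__=="__main__":
    for cam in("scene","top"):
        try: print(cam,meas(dict(np.load(cam+"0.npz")),dict(np.load(cam+sys.argv[1]+".npz"))))
        except Exception as e: print(cam,e)
E
python3 o.py 1
```

```text
scene (166, [-68.0, 88.0], 'dL,dR mm', array([ 2.59, -0.07]), 'sd', 0.19, 'initial edge L,R', array([-52.33, -52.58]))
top (100, [-88.0, 88.0], 'dL,dR mm', array([2.88, 0.33]), 'sd', 0.1, 'initial edge L,R', array([-53.6 , -53.95]))
```

```bash
python3 -m jog '[[-0.19,0.14,0,0],[-0.19,0.14,0.5,0],[-0.19,0.14,1.0,0],[-0.19,0.14,1.7,0],[-0.19,0.14,1.7,0],[-0.19,0.14,1.7,0]]'
python3 -c "
from h import *
go([[*hw(0,-70),.13],[*hw(-1,-70),.122],[*hw(-2.5,-70),.113]],HY)"
```

```text
t: 9.9
eef_pos: [0.5689, -0.0784, 0.142]
tool_rot: [-0.001, 0.504, 0.863, -0.0]
contact_force: [0.5, 0.0, -3.0]
gripper_width: 0.232
grasp_force: 89.1
t 9.9 tcp [ 0.5689 -0.0784  0.142 ] tool y deg 29.41 F [ 0.5  0.  -3. ] w 0.232 g 89.1 tilt [-0.0016  0.0002] q7 0.23 x5
[0.15 0.02 1.2 ]
[ 0.15 -0.08  2.  ]
[ 0.15 -0.23  2.9 ]
spin 0.0
```

```bash
python3 -m jog '[[0.05,0.02,0.5,0],[0.1,0.02,1.0,0],[0.1,0,1.3,0],[0.1,-0.04,1.6,0],[0.1,-0.08,1.9,0],[0.1,-0.12,2.2,0],[0.1,-0.16,2.4,0],[0.1,-0.16,2.4,0],[0.1,-0.16,2.4,0]]'
python3 -c "
from h import *
go([[*hw(-2.5,-70),.113]],HY)"
```

```text
t: 10.65
eef_pos: [0.568, -0.0787, 0.1192]
tool_rot: [0.0, 0.505, 0.863, -0.0]
contact_force: [-1.1, -1.9, 2.6]
gripper_width: 0.239
grasp_force: 90.0
t 10.65 tcp [ 0.568  -0.0787  0.1192] tool y deg 29.38 F [-1.1 -1.9  2.6] w 0.239 g 90.0 tilt [ 0.0005 -0.0006] q7 0.2 x5
[ 0.13 -0.13  0.62]
spin -0.0
```

```bash
python3 -m jog '[[0,-0.04,0.2,0],[0,-0.08,0.4,0],[0,-0.1,0.6,0],[0,-0.12,0.6,0],[0,-0.12,0.6,0],[0,-0.12,0.6,0]]'
python3 -c "
from h import *
go([[*hw(-2.5,-70),.113]],HY)"
python3 -m jog '[[0,0.05,-1.5,0],[0,0.1,-3,0],[0,0.1,-4.7,0],[0,0.1,-4.7,0],[0,0.1,-4.7,0],[3.5,0.1,-4.7,0],[7,0.1,-4.7,0],[10.5,0.1,-4.7,0],[14,0,-4.7,0],[14,0,-4.7,0],[14,0,-4.7,0]]'
python3 e.py 2 2>/dev/null; python3 o.py 2
python3 -c "
from h import *
go([[*hw(-1.5,70),.1424],[*hw(-1.5,70),.12],[*hw(-3.5,70),.107]],HY)"
```

```text
t: 11.15
eef_pos: [0.567, -0.0794, 0.1132]
tool_rot: [0.0, 0.505, 0.863, -0.0]
contact_force: [-1.5, -0.7, 5.1]
gripper_width: 0.234
grasp_force: 90.1
t 11.15 tcp [ 0.567  -0.0794  0.1132] tool y deg 29.37 F [-1.5 -0.7  5.1] w 0.234 g 90.1 tilt [ 0.0008 -0.0006] q7 0.2 x5
[ 0.14 -0.02  0.02]
spin -0.001
t: 12.07
eef_pos: [0.4961, 0.0448, 0.1587]
tool_rot: [-0.001, 0.503, 0.865, -0.001]
contact_force: [0.5, 0.4, -2.4]
gripper_width: 0.239
grasp_force: 89.2
scene (132, [-87.0, 88.0], 'dL,dR mm', array([3.31, 4.  ]), 'sd', 0.2, 'initial edge L,R', array([-52.33, -52.58]))
top (18, [80.0, 88.0], 'dL,dR mm', array([3.28, 8.68]), 'sd', 0.09, 'initial edge L,R', array([-53.6 , -53.95]))
t 12.17 tcp [0.4977 0.0421 0.1588] tool y deg 29.36 F [-0.1 -0.  -3. ] w 0.233 g 89.2 tilt [-0.0013 -0.0004] q7 0.03 x5
[0.15 0.16 1.64]
[0.15 0.17 3.88]
[ 0.15 -0.03  5.18]
spin -0.001
```

```bash
python3 -m jog '[[0.15,0.16,0,0],[0.15,0.16,0.8,0],[0.15,0.16,1.6,0],[0.15,0.16,2.4,0],[0.15,0.16,3.2,0],[0.15,0.16,3.8,0],[0.15,0.16,3.8,0],[0.15,0.16,3.8,0]]'
python3 -c "
from h import *
go([[*hw(-3.3,70),.1073]],HY)"
```

```text
t: 12.83
eef_pos: [0.4982, 0.0451, 0.1213]
tool_rot: [-0.001, 0.504, 0.863, -0.0]
contact_force: [-0.2, -0.2, -3.3]
gripper_width: 0.235
grasp_force: 89.2
t 12.83 tcp [0.4982 0.0451 0.1213] tool y deg 29.41 F [-0.2 -0.2 -3.3] w 0.235 g 89.2 tilt [-0.0013  0.    ] q7 -0.02 x5
[-0.08 -0.21  1.4 ]
spin 0.0
```

```bash
python3 -m jog '[[0,-0.03,0.2,0],[-0.04,-0.07,0.4,0],[-0.08,-0.1,0.6,0],[-0.08,-0.13,0.8,0],[-0.08,-0.17,1.0,0],[-0.08,-0.21,1.2,0],[-0.08,-0.21,1.35,0],[-0.08,-0.21,1.35,0],[-0.08,-0.21,1.35,0]]'
python3 -c "
from h import *
go([[*hw(-3.3,70),.1073]],HY)"
python3 -m jog '[[0,0.05,-1.5,0],[0,0.1,-3,0],[0,0.1,-4.7,0],[0,0.1,-5.2,0],[0,0.1,-5.2,0],[-3.5,0.1,-5.2,0],[-7,0.1,-5.2,0],[-10.5,0.1,-5.2,0],[-14,0,-5.2,0],[-14,0,-5.2,0],[-14,0,-5.2,0]]'
python3 e.py 3 2>/dev/null; python3 o.py 3
python3 -c "
from h import *
go([[*hw(-2.5,-70),.1424],[*hw(-2.5,-70),.115],[*hw(-4.5,-70),.1005]],HY)"
```

```text
t: 13.58
eef_pos: [0.4972, 0.0429, 0.1089]
tool_rot: [0.0, 0.505, 0.863, -0.0]
contact_force: [-3.2, -2.1, 5.3]
gripper_width: 0.233
grasp_force: 90.5
t 13.58 tcp [0.4972 0.0429 0.1089] tool y deg 29.38 F [-3.2 -2.1  5.3] w 0.233 g 90.5 tilt [ 0.0002 -0.0012] q7 -0.04 x5
[ 0.06 -0.01  0.16]
spin -0.0
t: 14.5
eef_pos: [0.5658, -0.0814, 0.1585]
tool_rot: [-0.001, 0.507, 0.862, -0.0]
contact_force: [0.1, 2.1, -3.0]
gripper_width: 0.237
grasp_force: 89.3
scene (162, [-68.0, 88.0], 'dL,dR mm', array([5.91, 3.72]), 'sd', 0.16, 'initial edge L,R', array([-52.33, -52.58]))
top (112, [-88.0, 88.0], 'dL,dR mm', array([5.97, 4.26]), 'sd', 0.12, 'initial edge L,R', array([-53.6 , -53.95]))
t 14.6 tcp [ 0.5651 -0.0778  0.1592] tool y deg 29.42 F [ 0.4  0.1 -2.1] w 0.234 g 89.3 tilt [-0.0015  0.001 ] q7 0.24 x5
[-0.09  0.08  1.68]
[-0.09  0.08  4.42]
[-0.09 -0.12  5.87]
spin 0.0
```

```bash
python3 -m jog '[[-0.09,0.08,0,0],[-0.09,0.08,0.8,0],[-0.09,0.08,1.6,0],[-0.09,0.08,2.4,0],[-0.09,0.08,3.2,0],[-0.09,0.08,4.0,0],[-0.09,0.08,4.2,0],[-0.09,0.08,4.2,0]]'
python3 -c "
from h import *
go([[*hw(-4.8,-70),.1016]],HY)"
```

```text
t: 15.27
eef_pos: [0.5665, -0.0789, 0.1173]
tool_rot: [-0.001, 0.505, 0.863, -0.0]
contact_force: [0.6, 0.1, -2.4]
gripper_width: 0.237
grasp_force: 89.3
t 15.27 tcp [ 0.5665 -0.0789  0.1173] tool y deg 29.4 F [ 0.6  0.1 -2.4] w 0.237 g 89.3 tilt [-0.0015  0.0004] q7 0.21 x5
[ 0.07 -0.22  1.57]
spin 0.0
```

```bash
python3 -m jog '[[0,-0.03,0.2,0],[0.03,-0.06,0.4,0],[0.07,-0.09,0.6,0],[0.07,-0.12,0.8,0],[0.07,-0.15,1.0,0],[0.07,-0.18,1.2,0],[0.07,-0.21,1.4,0],[0.07,-0.22,1.57,0],[0.07,-0.22,1.57,0],[0.07,-0.22,1.57,0]]'
python3 -c "
from h import *
go([[*hw(-4.8,-70),.1016]],HY)"
python3 -m jog '[[0,0.05,-1.5,0],[0,0.1,-3,0],[0,0.1,-4.7,0],[0,0.1,-5.8,0],[0,0.1,-5.8,0],[3.5,0.1,-5.8,0],[7,0.1,-5.8,0],[10.5,0.1,-5.8,0],[14,0.1,-5.8,0],[14,0.1,-5.8,0],[14,0.1,-5.8,0]]'
python3 e.py 4 2>/dev/null; python3 o.py 4
python3 -c "
from h import *
go([[*hw(-3.5,70),.112],[*hw(-6,70),.0952]],HY)"
```

```text
t: 16.1
eef_pos: [0.5653, -0.08, 0.1035]
tool_rot: [0.001, 0.505, 0.863, -0.0]
contact_force: [-1.3, -1.4, 6.3]
gripper_width: 0.236
grasp_force: 90.5
t 16.1 tcp [ 0.5653 -0.08    0.1035] tool y deg 29.37 F [-1.3 -1.4  6.3] w 0.236 g 90.5 tilt [ 0.0011 -0.001 ] q7 0.19 x5
[ 0.11 -0.06  0.19]
spin -0.001
t: 17.02
eef_pos: [0.4956, 0.0449, 0.1601]
tool_rot: [-0.0, 0.503, 0.865, -0.0]
contact_force: [0.5, -1.1, -2.9]
gripper_width: 0.238
grasp_force: 89.4
scene (85, [-88.0, 12.0], 'dL,dR mm', array([5.27, 7.83]), 'sd', 0.11, 'initial edge L,R', array([-52.33, -52.58]))
top (16, [80.0, 88.0], 'dL,dR mm', array([ 6.49, 13.93]), 'sd', 0.03, 'initial edge L,R', array([-53.6 , -53.95]))
t 17.12 tcp [0.4969 0.0421 0.16  ] tool y deg 29.36 F [ 0.4 -0.4 -3.3] w 0.231 g 89.4 tilt [-0.0005 -0.0006] q7 0.03 x5
[0.12 0.03 4.8 ]
[ 0.12 -0.22  6.48]
spin -0.001
```

```bash
python3 -m jog '[[0.1,0.03,0,0],[0.12,0.03,0.8,0],[0.12,0.03,1.6,0],[0.12,0.03,2.4,0],[0.12,0.03,3.2,0],[0.12,0.03,4.0,0],[0.12,0.03,4.6,0],[0.12,0.03,4.6,0]]'
python3 -c "
from h import *
go([[*hw(-5.8,70),.0955]],HY)"
```

```text
t: 17.78
eef_pos: [0.4959, 0.0442, 0.1131]
tool_rot: [-0.001, 0.504, 0.863, -0.0]
contact_force: [0.8, -0.5, -2.6]
gripper_width: 0.238
grasp_force: 89.4
t 17.78 tcp [0.4959 0.0442 0.1131] tool y deg 29.41 F [ 0.8 -0.5 -2.6] w 0.238 g 89.4 tilt [-0.0019  0.0003] q7 -0.03 x5
[-0.12 -0.21  1.76]
spin 0.0
```

```bash
python3 -m jog '[[0,-0.03,0.2,0],[-0.03,-0.06,0.4,0],[-0.07,-0.08,0.6,0],[-0.1,-0.11,0.8,0],[-0.1,-0.14,1.0,0],[-0.1,-0.17,1.2,0],[-0.1,-0.2,1.4,0],[-0.1,-0.22,1.6,0],[-0.1,-0.23,1.76,0],[-0.1,-0.23,1.76,0],[-0.1,-0.23,1.76,0]]'
python3 -c "
from h import *
go([[*hw(-5.8,70),.0955]],HY)"
python3 -m jog '[[0,0.05,-1.5,0],[0,0.1,-3,0],[0,0.1,-4.7,0],[0,0.1,-6.2,0],[0,0.1,-6.2,0],[-3.5,0.1,-6.2,0],[-7,0.1,-6.2,0],[-10.5,0.1,-6.2,0],[-14,0.1,-6.2,0],[-14,0.1,-6.2,0],[-14,0.1,-6.2,0]]'
python3 e.py 5 2>/dev/null; python3 o.py 5
python3 -c "
from h import *
go([[*hw(-4.8,-70),.105],[*hw(-6,-70),.0945]],HY)"
```

```text
t: 18.7
eef_pos: [0.4952, 0.0417, 0.0975]
tool_rot: [0.0, 0.505, 0.863, -0.0]
contact_force: [-2.6, -1.7, 4.5]
gripper_width: 0.236
grasp_force: 90.6
t 18.7 tcp [0.4952 0.0417 0.0975] tool y deg 29.38 F [-2.6 -1.7  4.5] w 0.236 g 90.6 tilt [ 0.0004 -0.0011] q7 -0.05 x5
[ 0.07 -0.04  0.2 ]
spin -0.0
t: 19.62
eef_pos: [0.5647, -0.082, 0.1573]
tool_rot: [-0.001, 0.507, 0.862, -0.0]
contact_force: [-0.4, 0.7, -3.0]
gripper_width: 0.231
grasp_force: 89.4
scene (170, [-68.0, 88.0], 'dL,dR mm', array([10.  ,  7.42]), 'sd', 0.13, 'initial edge L,R', array([-52.33, -52.58]))
top (90, [-88.0, 88.0], 'dL,dR mm', array([9.98, 8.1 ]), 'sd', 0.13, 'initial edge L,R', array([-53.6 , -53.95]))
t 19.72 tcp [ 0.5639 -0.0785  0.1579] tool y deg 29.42 F [-0.8  0.7 -2.5] w 0.236 g 89.4 tilt [-0.0014  0.001 ] q7 0.24 x5
[-0.09 -0.02  5.29]
[-0.1  -0.14  6.34]
spin 0.0
```

```bash
python3 -m jog '[[-0.08,-0.02,0,0],[-0.09,-0.02,0.8,0],[-0.09,-0.02,1.6,0],[-0.09,-0.02,2.4,0],[-0.09,-0.02,3.2,0],[-0.09,-0.02,4.0,0],[-0.09,-0.02,4.8,0],[-0.09,-0.02,5.0,0],[-0.09,-0.02,5.0,0]]'
python3 -c "
from h import *
go([[*hw(-6.1,-70),.0937]],HY)"
```

```text
t: 20.47
eef_pos: [0.5646, -0.08, 0.1082]
tool_rot: [-0.001, 0.504, 0.863, -0.0]
contact_force: [0.3, 0.1, -2.6]
gripper_width: 0.233
grasp_force: 89.5
t 20.47 tcp [ 0.5646 -0.08    0.1082] tool y deg 29.41 F [ 0.3  0.1 -2.6] w 0.233 g 89.5 tilt [-0.001   0.0005] q7 0.2 x5
[ 0.07 -0.14  1.45]
spin 0.0
```

```bash
python3 -m jog '[[0,-0.02,0.2,0],[0.03,-0.04,0.4,0],[0.07,-0.06,0.6,0],[0.07,-0.09,0.8,0],[0.07,-0.12,1.0,0],[0.07,-0.14,1.2,0],[0.07,-0.15,1.45,0],[0.07,-0.15,1.45,0],[0.07,-0.15,1.45,0]]'
python3 -c "
from h import *
go([[*hw(-5.8,-70),.0955]],HY)"
python3 -m jog '[[0,0.05,-1.5,0],[0,0.1,-3,0],[0,0.1,-4.7,0],[0,0.1,-6.4,0],[0,0.1,-6.4,0],[3.5,0.1,-6.4,0],[7,0.1,-6.4,0],[10.5,0.1,-6.4,0],[14,0.1,-6.4,0],[14,0.1,-6.4,0],[14,0.1,-6.4,0]]'
python3 e.py 6 2>/dev/null; python3 o.py 6
python3 -c "
from h import *
go([[*hw(-5.2,70),.101],[*hw(-6.1,70),.0938]],HY)"
```

```text
t: 21.22
eef_pos: [0.5637, -0.0806, 0.095]
tool_rot: [0.001, 0.505, 0.863, -0.0]
contact_force: [-0.8, -0.9, 3.0]
gripper_width: 0.234
grasp_force: 90.4
t 21.22 tcp [ 0.5637 -0.0806  0.095 ] tool y deg 29.38 F [-0.8 -0.9  3. ] w 0.234 g 90.4 tilt [ 0.0009 -0.0006] q7 0.19 x5
[ 0.09  0.01 -0.05]
spin -0.0
t: 22.13
eef_pos: [0.4938, 0.0439, 0.1577]
tool_rot: [-0.0, 0.503, 0.865, -0.0]
contact_force: [-0.4, 0.3, -2.4]
gripper_width: 0.234
grasp_force: 89.5
scene (84, [-88.0, 12.0], 'dL,dR mm', array([ 8.45, 11.35]), 'sd', 0.1, 'initial edge L,R', array([-52.33, -52.58]))
top (18, [-88.0, 88.0], 'dL,dR mm', array([ 8.85, -1.57]), 'sd', 0.16, 'initial edge L,R', array([-53.6 , -53.95]))
t 22.23 tcp [0.4952 0.0412 0.1577] tool y deg 29.36 F [ 1.   0.4 -3.2] w 0.232 g 89.5 tilt [-0.001  -0.0006] q7 0.03 x5
[0.11 0.05 5.67]
[ 0.11 -0.04  6.39]
spin -0.001
```

```bash
python3 -m jog '[[0.08,0.05,0,0],[0.11,0.05,0.8,0],[0.11,0.05,1.6,0],[0.11,0.05,2.4,0],[0.11,0.05,3.2,0],[0.11,0.05,4.0,0],[0.11,0.05,4.8,0],[0.11,0.05,5.4,0],[0.11,0.05,5.4,0]]'
python3 -c "
from h import *
go([[*hw(-6.1,70),.0935]],HY)"
```

```text
t: 22.98
eef_pos: [0.4943, 0.0432, 0.103]
tool_rot: [-0.001, 0.504, 0.863, -0.001]
contact_force: [0.0, -0.2, -2.4]
gripper_width: 0.234
grasp_force: 89.5
t 22.98 tcp [0.4943 0.0432 0.103 ] tool y deg 29.4 F [ 0.  -0.2 -2.4] w 0.234 g 89.5 tilt [-0.0024 -0.0001] q7 -0.04 x5
[-0.11 -0.06  0.95]
spin 0.0
```

Next: press, lift to TCP z = 0.19, and work out the way back to the stand.

```bash
python3 -m jog '[[-0.03,-0.02,0.2,0],[-0.07,-0.03,0.4,0],[-0.09,-0.05,0.6,0],[-0.09,-0.07,0.8,0],[-0.09,-0.08,0.95,0],[-0.09,-0.08,0.95,0],[-0.09,-0.08,0.95,0]]'
python3 -c "
from h import *
go([])"
python3 -m jog '[[0,0.05,-1.5,0],[0,0.1,-3,0],[0,0.1,-4.7,0],[0,0.1,-7,0],[0,0.1,-9.5,0],[0,0.1,-9.5,0],[0,0.1,-9.5,0]]'
python3 -c "
from h import *
go([[.4779,.3016,.19]],np.radians(-33.0))"
```

```text
t: 23.57
eef_pos: [0.4949, 0.0417, 0.0954]
tool_rot: [0.0, 0.505, 0.863, -0.001]
contact_force: [-3.5, -2.3, 4.6]
gripper_width: 0.242
grasp_force: 90.7
t 23.57 tcp [0.4949 0.0417 0.0954] tool y deg 29.37 F [-3.5 -2.3  4.6] w 0.242 g 90.7 tilt [-0.0002 -0.0012] q7 -0.05 x5
t: 24.15
eef_pos: [0.4973, 0.043, 0.1911]
tool_rot: [0.002, 0.505, 0.863, 0.001]
contact_force: [-0.9, -0.6, -3.4]
gripper_width: 0.235
grasp_force: 89.7
t 24.15 tcp [0.4973 0.043  0.1911] tool y deg 29.38 F [-0.9 -0.6 -3.4] w 0.235 g 89.7 tilt [0.004  0.0001] q7 0.07 x5
[23.49 10.99  0.1 ]
spin 1.089
```

```bash
python3 -m jog '[[23.5,11,0,1.089],[23.5,11,0,1.089],[23.5,11,0,1.089],[23.5,11,0,1.089],[23.5,11,0,1.089],[23.5,11,0,1.089],[23.5,11,0,1.089],[23.5,11,0,1.089],[23.5,11,0,1.089],[23.5,11,0,1.089],[23.5,11,0,1.089],[23.5,11,0,1.089],[23.5,11,0,1.089]]'
python3 e.py 7 2>/dev/null; python3 o.py 7
python3 -c "
from h import *
go([[.4779,.3016,.19]],np.radians(-33.0))
c=bot.read_camera('wrist');save(c,'w7.png')"
```

```text
t: 25.23
eef_pos: [0.4762, 0.301, 0.189]
tool_rot: [0.0, 0.878, 0.478, -0.001]
contact_force: [0.2, 1.0, -2.2]
gripper_width: 0.235
grasp_force: 89.6
scene (125, [-66.0, 88.0], 'dL,dR mm', array([10.65, 10.3 ]), 'sd', 0.16, 'initial edge L,R', array([-52.33, -52.58]))
top (83, [-88.0, 88.0], 'dL,dR mm', array([11.34, 10.86]), 'sd', 0.13, 'initial edge L,R', array([-53.6 , -53.95]))
t 25.33 tcp [0.4764 0.3011 0.1895] tool y deg -32.97 F [ 0.4 -0.7 -3.6] w 0.233 g 89.6 tilt [-0.0005 -0.0002] q7 -1.48 x5
[ 0.12  0.1  -0.05]
spin 0.001
```

View pics/w7.png

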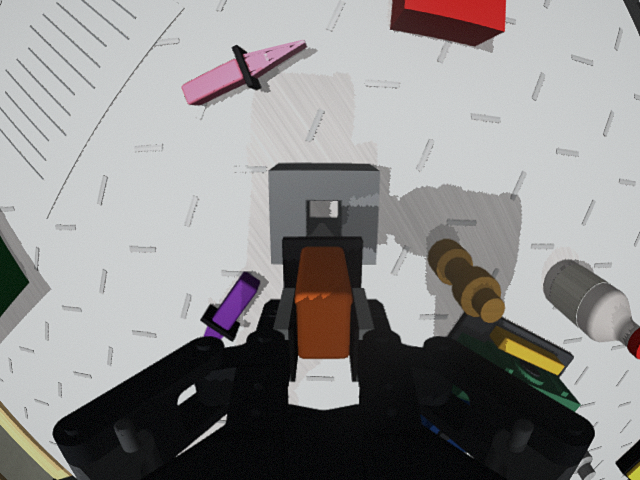

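View pics/r7.png

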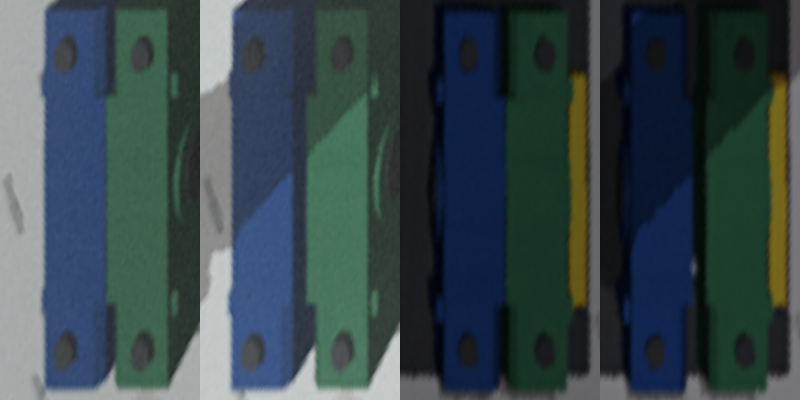

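Both ends are open by about 10.5–11.3 mm beyond the start and within 0.5 mm of each other (r7: an even gap top to bottom). In the wrist view the blade at (322,232) lines up with the stand slot at (323,210), so I lower it.

```bash
python3 -m jog '[[0.12,0.1,0.5,0],[0.12,0.1,1.5,0],[0.12,0.1,2.5,0],[0.12,0.1,3.5,0],[0.12,0.1,4.5,0],[0.12,0.1,5.5,0],[0.12,0.1,5.5,0],[0.12,0.1,5.5,0]]'
python3 -c "
from h import *
go([[.4779,.3016,.0814]],np.radians(-33.0))"
```

```text
t: 26.05
eef_pos: [0.4775, 0.3016, 0.1341]
tool_rot: [-0.0, 0.879, 0.477, -0.001]
contact_force: [-0.0, 0.4, -1.9]
gripper_width: 0.234
grasp_force: 89.5
t 26.05 tcp [0.4775 0.3016 0.1341] tool y deg -32.99 F [-0.   0.4 -1.9] w 0.234 g 89.5 tilt [-0.0015 -0.0008] q7 -1.53 x5
[0.03 0.04 5.27]
spin 0.0
```

```bash
python3 -m jog '[[0.03,0.04,1,0],[0.03,0.04,2,0],[0.03,0.04,3,0],[0.03,0.04,4,0],[0.03,0.04,4.6,0],[0.03,0.04,5,0],[0.03,0.04,5.25,0],[0.03,0.04,5.25,0],[0.03,0.04,5.25,0]]'
python3 -c "
from h import *
go([[.4779,.3016,.0814]],np.radians(-33.0))"
```

```text
t: 26.8
eef_pos: [0.4786, 0.3021, 0.0827]
tool_rot: [-0.0, 0.879, 0.477, 0.0]
contact_force: [0.1, -0.6, -1.9]
gripper_width: 0.232
grasp_force: 89.5
t 26.8 tcp [0.4786 0.3021 0.0827] tool y deg -33.0 F [ 0.1 -0.6 -1.9] w 0.232 g 89.5 tilt [0.0003 0.0002] q7 -1.58 x5
[-0.08 -0.03  0.13]
spin 0.0
```

```bash
python3 -m jog '[[0,0,0.1,0],[0,0,0.2,0],[0,0,0.2,0],[0,0,0.2,0]]'
python3 -m jog '[[0,0,0,0],[0,0,0,0],[0,0,0,0],[0,0,0,0],[0,0,0,0],[0,0,0,0],[0,0,0,0],[0,0,0,0],[0,0,0,0],[0,0,0,0]]' -1
python3 -m jog '[[0,0,-1,0],[0,0,-2,0],[0,0,-4,0],[0,0,-7,0],[0,0,-10,0],[0,0,-14,0],[0,0,-14,0],[0,0,-14,0],[-4,0,-14,0],[-8,0,-14,0],[-12,0,-14,0],[-12,0,-14,0],[-12,0,-14,0],[-12,0,-14,0]]'
python3 - <<'E'
from h import *
from o import meas
cs={}
for cam in("scene","top"):
    c=bot.read_camera(cam); cs[cam]=c; print(cam,meas(dict(np.load(cam+"0.npz")),c))
    W=cloud(c); hsv=cv2.cvtColor(c["pixels"],cv2.COLOR_RGB2HSV)
    m=(hsv[...,0]<14)&(hsv[...,1]>140)&(abs(W[...,0]-.478)<.06)&(abs(W[...,1]-.302)<.06)&(W[...,2]>.115)
    p=W[m]; r=cv2.minAreaRect((p[:,:2]*1000).astype(np.float32)) if len(p) else None
    print(len(p),r,np.round(np.median(p[:,2])*1000,1))
save(cs["scene"],"s8.png"); go([])
E
```

```text
t: 27.13
eef_pos: [0.4789, 0.3023, 0.0814]
tool_rot: [0.0, 0.879, 0.477, 0.001]
contact_force: [-2.4, -1.7, 4.2]
gripper_width: 0.233
grasp_force: 90.4
t: 27.97
eef_pos: [0.4784, 0.3019, 0.0805]
tool_rot: [0.0, 0.879, 0.477, 0.0]
contact_force: [1.1, -0.9, -0.3]
gripper_width: 1.001
grasp_force: 0.0
t: 29.13
eef_pos: [0.4133, 0.2014, 0.2206]
tool_rot: [0.0, 0.879, 0.477, 0.0]
contact_force: [0.8, 0.2, 1.0]
gripper_width: 1.0
grasp_force: 0.0
scene (133, [-67.0, 88.0], 'dL,dR mm', array([10.47, 10.54]), 'sd', 0.08, 'initial edge L,R', array([-52.33, -52.58]))
233 ((479.2497863769531, 303.96575927734375), (28.910348892211914, 19.583526611328125), 56.13294982910156) 133.9
top (98, [-88.0, 88.0], 'dL,dR mm', array([11.29, 10.89]), 'sd', 0.08, 'initial edge L,R', array([-53.6 , -53.95]))
0 None nan
t 29.23 tcp [0.4135 0.2025 0.2206] tool y deg -32.93 F [-0.2 -1.1  0.2] w 1.0 g 0.0 tilt [0.0002 0.0011] q7 -1.27 x5
  return _methods._mean(a, axis=axis, dtype=dtype,
  ret = ret.dtype.type(ret / rcount)
```

View pics/s8.png

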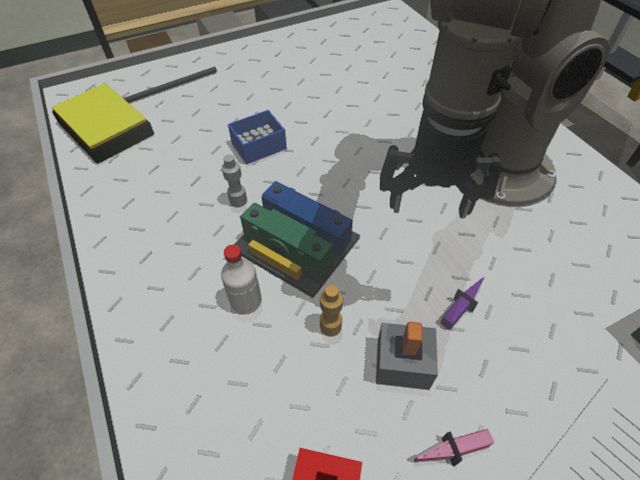

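The wedge is seated upright in the stand at (413,340), with its handle top at 133.9 mm, the same as at the start. The cover is evenly open, the bystanders have not moved, and the gripper is clear.

```bash
python3 -c "
from station import bot
print(bot.hand_in())"
```

```text
the job is handed in; nothing more can be done
None
```

The job is handed in, with no verdict returned: both cover ends are open about 10.5–11.5 mm and within about 0.5 mm of each other, the wedge is back upright and fully home in its stand, and the gripper is clear.

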